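# Dock a serum bottle through the spring flap

### The arm

A 6-joint arm with a two-finger parallel gripper is mounted at the origin on the work surface. World frame = base frame: x ahead of the robot, y to its left, z up, the work surface at z = 0. Lengths are in mm, angles in rad, forces in N, time in s.
With the tool pointing down it reaches from about 300 to 875 mm from the base axis. Payload 6.4 kg.
Tool frame: the origin (TCP) lies where the fingers leave the gripper's body, on its centre line; the fingertips stand 64 mm ahead of it and the grasp point (between the pads) lies 45 mm ahead of it; x points along the fingers, y is the direction in which the jaws open and shut, and the axes are right-handed (so a half turn about x gives the same grasp; the last joint's range is limited). The gripper opens to 88 mm and grips with 3 to 60 N. Pads are 18 mm wide; open, the fingers measure 123 mm over their backs; the gripper's body (75 mm by 187 mm) begins 45 mm behind the grasp point.
Start: joints at [0.947, 0.181, 1.607, -0, 1.354, -0.206], TCP at [233.297, 525.561, 302.714] pointing down, gripper open.
Joint ranges: [-2.99, 2.99], [-0.89, 2.07], [0.3, 2.58], [-1.14, 4.28], [0, 2.63], [-3.12, 3.12]. Speed limits (rad/s): [2.57, 2.57, 3.01, 3.14, 3.14, 3.14].

### API

Orientations are given as a 3x3 rotation matrix whose columns are the frame's x, y, z axes.
In Python, from workcell import robot, imaging, job gives the robot as it stands.
- The arm moves only by the tool arm_command, never from a script. Its argument "commands" is a list of rows, each a list of 3 entries, a list of its own where there are three numbers: the opening, from 0 (shut) to 1 (fully open), then the shift along the tool's x, y, z as a fraction of full scale, then the turn, a rotation vector about the tool's x, y, z as a fraction of full scale. In form: [[fingers, [dx, dy, dz], [wx, wy, wz]], ...]. A call has 1 to 20 rows; each row is the pose to reach, as a shift and turn from the pose commanded when the call began, along the tool's axes at that moment; what a row does not reach only later rows make up. Full scale, the value 1, is 0.5 m for a shift and 0.5 rad for a turn. A row lasts 1/12 s, in which the tool goes at most 41.7 mm and 7.16 degrees, less where a joint would pass 70% of its speed; a pose out of reach is approached as far as the arm can. A call with a number of a shift or a turn outside -1 to 1 is refused whole. A call with a gripper value outside its range is refused whole. The fingers move at their own pace and stop on an object; the grip force is fixed at half the most. Time passes only in rows, so rows that repeat a pose let the fingers close. It gives the time, the measured TCP pose, the force and the opening at its end, in the units of the state.
- robot.get_state(): the state, without advancing time (a new reading comes with each control period).
- imaging.read_camera(name): name is "scene" or "top" or "wrist"; returns the picture (420x560x3 uint8, blue, green, red); there is no depth.
- imaging.calibration(name): a dict with "camera_matrix" (3x3 intrinsics, pixels), "distortion" ([k1, k2, p1, p2, k3] as OpenCV has them; the pictures are not rectified), "view" (4x4, takes a point from world to camera coordinates). Camera axes: x right, y down, z forward; pixel columns grow to the right and rows downward; lengths in mm; the calibration is good to about 2 mm. A picture is of the moment at which its call begins: read the wrist's pose just before it. calibration takes no time and is no camera call; for the wrist camera it gives the pose at the moment of the call.
- job.hand_in(): hands the job in, once; it reports no verdict.
The state is a dict: "t": time; "q": joint angles; "joint_velocities": joint speeds; "joint_efforts": joint torques, N m; "position": TCP position; "orientation": TCP orientation; "contact_force": force on the tool from outside, world axes, zero at the start; "ft_torque": the same for the moment, N m; "opening": finger opening in mm.
Only numpy, scipy, OpenCV 4.12 (cv2) and the standard library are available. Lean on these libraries where they do the work, as an engineer would, in place of code of your own. Each camera call takes 0.05 s, during which the arm holds its last target. There are 200 camera calls.

### The job

Slide the serum bottle in its white carrier along the rails, letting the bottle push the orange spring flap open, until the carrier's nose meets the hidden catch inside the sampling dock; the catch sits at a different depth each time, so feel for it, then press it in gently by about 6 mm (under 3.5 mm it does not hold, over 10 mm it breaks). Let go with the carrier flat on the bench and the flap shut behind it; do not force or tip anything and leave the two blue-labelled bottles and the grey tray where they stand.

Things in the scene. Friction and masses are not known exactly. Their poses are not given: they have to be found in the camera images.
- carrier: Red-labelled serum bottle clamped in a white, slippery carrier plate: one loose body, 0.27-0.53 kg. Origin: on the bench under the bottle axis; x to the nose, z up. Plate 14 mm thick, 60 wide, x -32 to +55 mm, then a nose 44 wide to x +75. Bottle 52 mm in diameter up to 78 mm height, shoulder to a 24 mm neck at 102, cap 112 to 132. Starts outside the rails, nose roughly towards the dock.
- cap (a point): Centre of the bottle's aluminium cap (32 mm diameter, 20 mm tall), on the bottle axis, 122 mm above the carrier's underside. A good grip; held there, the carrier may tilt if dragged sideways with force, and a grip yields about 1 mm before a load moves.
- dock: Sampling dock fixed on the bench, without floor (the carrier slides on the bench). Origin on the bench, mid gate; x is the way in, z up. Two aluminium rails 20 mm high, 65 mm apart inside, x -20 to +170 mm, ends flared to about 100 mm at x -65. Grey gate posts at x 0, y +-42 to +-58, 86 high. The flap falls shut behind the bottle once the bottle axis is past about x 98 mm.
- slot (a point): Middle of the mouth of the slot at the foot of the dock's white housing, on the bench, at dock x 170 mm; axes as the dock. Slot 65 mm wide, 22 high; housing 100 mm long, 121 wide, 72 high. The hidden catch waits inside, its untouched face 7 to 33 mm in (so the bottle axis is at dock x 102 to 128 mm when the nose first touches it).
- flap (a joint): Angle (rad) of the orange spring flap in the gate: panel 74 mm wide, 24 to 82 mm above the bench, upright hinge at dock x 0, y +42 mm. 0 = shut; positive = swung inwards (dock +x), about 1.4 as the bottle passes. Spring torque 0.036 N m when shut, plus 0.12 N m per rad: some 1 to 4 N on the bottle, partly sideways.
- catch (a joint): How far (m) the hidden catch is pushed in: 0 untouched, 0.006 well latched, above 0.010 broken. No spring: it yields at a steady 4 N or so and stays where it is left. The carrier's friction on the bench (about 1 N, and 1 to 3 N more when pushed at the cap against the catch) adds to this.
- bottle_a: Bystander: loose serum bottle with blue label, 52 mm diameter, 118 mm high, standing beside the dock. Origin at the centre of its foot.
- bottle_b: Bystander: second loose serum bottle with blue label, same size. Origin at the centre of its foot.
- cap_tray: Bystander: loose grey open tray, 90 x 70 x 25 mm. Origin at the centre of its underside.
There are look-alikes about, which are no part of the job. What is shaped like the carrier but yellow is not meant.

How it is judged (in metres and radians):
On the way, in this order (a step that is already met when the one before it is completed fails the run):
1. the bottle, standing in the gate, has pushed the flap open (value of joint flap above 0.7 rad and x of carrier in the frame of dock between 0 and 0.098 m and height (world z) of carrier below 0.015 m), for 0.1 s.
2. the catch is pressed in at least 3.5 mm (value of joint catch above 0.0035 m), for 0.1 s.
At the end, for the whole second after the job is handed in: The catch stands pressed in by 3.5 to 10 mm, the carrier lies flat between the rails (within 4 mm of the bench, tilt under 0.06 rad) beyond the gate and at rest, and the flap is shut (under 0.1 rad) behind the bottle (value of joint catch between 0.0035 and 0.01 m and value of joint flap below 0.1 rad and x of carrier in the frame of dock above 0.098 m and height (world z) of carrier below 0.004 m and angle between carrier's own z axis and vertical below 0.06 rad and linear speed of carrier below 0.01 m/s); the robot touches nothing.
It fails at once if the catch is pressed in more than 10 mm (broken) (value of joint catch above 0.01 m).
It fails at once if the carrier is forced against the dock with more than 20 N (contact force between carrier and dock above 20 N).
It fails at once if the bottle is tipped more than 0.35 rad (angle between carrier's own z axis and vertical above 0.35 rad).
It fails at once if a bystander is moved more than 20 mm (distance of any of bottle_a, bottle_b, cap_tray from where it was at the start of the episode above 0.02 m).
It also fails if it takes over 64 s, if anything falls off the work surface, if the arm or the gripper's body presses on something with over 40 N, if the wrist force passes 120 N, or if a joint passes its speed limit or range.

## Working session

There is one attempt and no reset: what is moved stays moved. The work goes in short steps, Python scripts to look and compute and a tool call to move; the robot and the scene stay as the last step left them, time stands still between calls to the robot, and variables do not carry over. Pictures are saved under pics/ and viewed, about 8 in all and at most 12, crops included, and the job is handed in when it is done.

Besides the shell and the picture viewer there is one more tool, called after "Emit:" as a command line: name --argument value ..., lists and objects as JSON in quotes. arm_command: Moves the arm, as the interface text tells. Shift numbers are shares of 0.5 m and turn numbers shares of 0.5 rad, none past 1 either way. Its arguments: {"type":"object","properties":{"commands":{"type":"array"}},"required":["commands"]}

```bash
mkdir -p pics; ls; cat > h.py <<'E'
import numpy as np, cv2
from workcell import robot, imaging, job
def ray(cal,u,v):
    K=np.array(cal["camera_matrix"],float);d=np.array(cal["distortion"],float);V=np.array(cal["view"],float)
    p=cv2.undistortPoints(np.array([[[u,v]]],float),K,d)[0,0]
    R=V[:3,:3];return -R.T@V[:3,3], R.T@np.array([p[0],p[1],1.])
def onz(cal,u,v,z):
    c,r=ray(cal,u,v);return c+r*(z-c[2])/r[2]
def proj(cal,P):
    V=np.array(cal["view"],float);return cv2.projectPoints(np.array(P,float).reshape(-1,3),cv2.Rodrigues(V[:3,:3])[0],V[:3,3],np.array(cal["camera_matrix"],float),np.array(cal["distortion"],float))[0][:,0]
E
python3 - <<'E'
from h import *
s=robot.get_state();print(s)
for n in("top","scene"):
    cv2.imwrite(f"pics/{n}0.png",imaging.read_camera(n))
    c=imaging.calibration(n);print(n,ray(c,280,210))
E
```

```text
pics
{'t': 0.0, 'q': array([ 9.46678987e-01,  1.81492649e-01,  1.60795452e+00, -5.51133366e-06,
        1.35381886e+00, -2.06325126e-01]), 'joint_velocities': array([ 0.00020073,  0.00081942, -0.00077012,  0.00047815, -0.00099408,
       -0.00120982]), 'joint_efforts': array([ 7.84536751e-04, -4.33868730e+01, -3.41851652e+01,  7.03593926e-02,
        3.82822368e-02, -1.11501147e-04]), 'position': array([233.05565133, 525.20250629, 301.86311405]), 'orientation': array([[-9.73523550e-04,  4.05741670e-01,  9.13987281e-01],
       [-1.36105715e-03,  9.13986330e-01, -4.05742698e-01],
       [-9.99998600e-01, -1.63898899e-03, -3.37549617e-04]]), 'contact_force': array([-0.44760217, -0.45215447,  0.93872175]), 'ft_torque': array([ 0.0582405 ,  0.02799606, -0.05151915]), 'opening': 88.09880418844341}
top (array([ 493.69858339,   83.17164919, 1101.44345696]), array([ 0.12241686,  0.01915209, -0.99230038]))
scene (array([1367.38572431,  422.55766947,  774.60668801]), array([-0.70848139, -0.29648666, -0.64099789]))
```

View pics/top0.png

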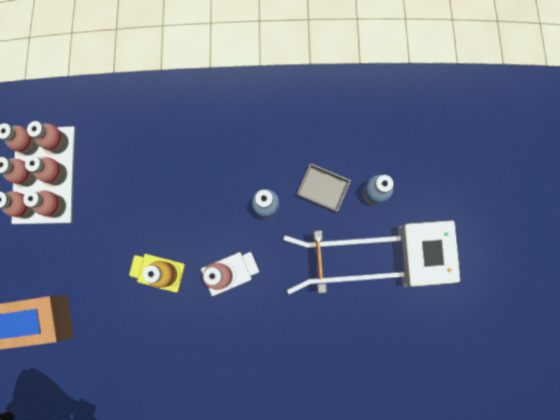

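View pics/scene0.png

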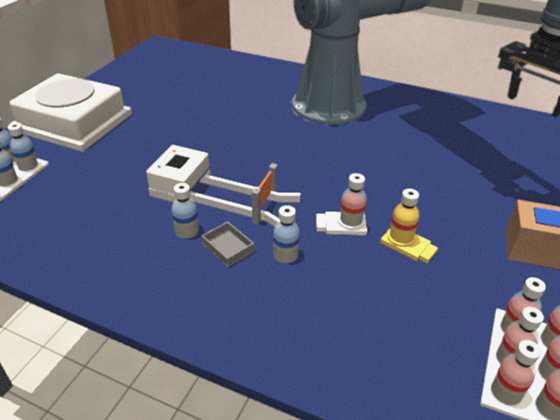

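Top view: the carrier cap is at (212,276) with its nose pointing right. Gate posts are at about (318,236) and (322,288), and the housing is at (432,253). The blue bottles are at (265,200) and (380,185), the tray at (324,188), and the yellow decoy at (157,272). Next I'll measure these.

```bash
python3 - <<'E'
from h import *
im=cv2.imread("pics/top0.png");c=imaging.calibration("top")
hsv=cv2.cvtColor(im,cv2.COLOR_BGR2HSV)
m=((hsv[...,1]<60)&(hsv[...,2]>140)).astype(np.uint8)*255
m[:100]=0
n,l,st,ce=cv2.connectedComponentsWithStats(m)
for i in range(1,n):
    if st[i,4]<40 or st[i,0]<110: continue
    pts=cv2.findContours((l==i).astype(np.uint8),0,1)[0][0]
    b=cv2.boxPoints(cv2.minAreaRect(pts))
    print(st[i],ce[i].round(1))
    for z in(14,20,72,132): print(z,[tuple(np.round(onz(c,*p,z)[:2]+0,0)) for p in b])
crop=cv2.resize(im[220:305,190:470],None,fx=2.8,fy=2.8,interpolation=cv2.INTER_CUBIC)
crop2=cv2.resize(im[245:305,190:270],None,fx=4,fy=4,interpolation=cv2.INTER_CUBIC)
out=np.zeros((238+240,784,3),np.uint8);out[:238]=crop[:, :784];out[238:,:320]=crop2
mm=cv2.cvtColor(cv2.resize(m[220:305,190:350],None,fx=2.8,fy=2.8,interpolation=0),cv2.COLOR_GRAY2BGR);out[238:476,330:778]=mm
cv2.imwrite("pics/crop0.png",out)
E
```

```text
[ 299  168   47   42 1160] [321.7 188.3]
14 [(np.float64(660.0), np.float64(69.0)), (np.float64(716.0), np.float64(44.0)), (np.float64(682.0), np.float64(-32.0)), (np.float64(626.0), np.float64(-7.0))]
20 [(np.float64(659.0), np.float64(69.0)), (np.float64(715.0), np.float64(44.0)), (np.float64(681.0), np.float64(-31.0)), (np.float64(626.0), np.float64(-6.0))]
72 [(np.float64(651.0), np.float64(70.0)), (np.float64(704.0), np.float64(46.0)), (np.float64(672.0), np.float64(-26.0)), (np.float64(619.0), np.float64(-2.0))]
132 [(np.float64(642.0), np.float64(70.0)), (np.float64(692.0), np.float64(48.0)), (np.float64(662.0), np.float64(-19.0)), (np.float64(612.0), np.float64(3.0))]
[373 174  21  25 276] [384.1 184.6]
14 [(np.float64(689.0), np.float64(-85.0)), (np.float64(702.0), np.float64(-123.0)), (np.float64(659.0), np.float64(-136.0)), (np.float64(646.0), np.float64(-98.0))]
20 [(np.float64(688.0), np.float64(-84.0)), (np.float64(701.0), np.float64(-122.0)), (np.float64(658.0), np.float64(-135.0)), (np.float64(645.0), np.float64(-97.0))]
72 [(np.float64(679.0), np.float64(-76.0)), (np
[... 5138 characters left out ...]
47.0))]
[287 272 117  22 711] [341.  280.4]
14 [(np.float64(483.0), np.float64(96.0)), (np.float64(502.0), np.float64(-141.0)), (np.float64(473.0), np.float64(-143.0)), (np.float64(453.0), np.float64(93.0))]
20 [(np.float64(483.0), np.float64(96.0)), (np.float64(502.0), np.float64(-140.0)), (np.float64(473.0), np.float64(-142.0)), (np.float64(454.0), np.float64(93.0))]
72 [(np.float64(484.0), np.float64(95.0)), (np.float64(502.0), np.float64(-129.0)), (np.float64(474.0), np.float64(-131.0)), (np.float64(456.0), np.float64(93.0))]
132 [(np.float64(484.0), np.float64(94.0)), (np.float64(502.0), np.float64(-117.0)), (np.float64(475.0), np.float64(-119.0)), (np.float64(458.0), np.float64(92.0))]
```

View pics/crop0.png

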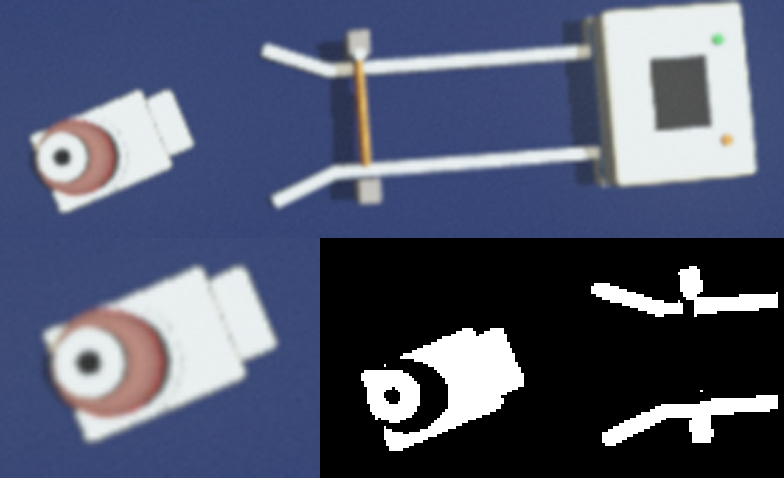

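The crop shows the cap centre as a dark dot at crop (62,157). Rail lines, posts and the plate outline are clear, and the flap is shut. Next: the dock frame and carrier pose.

```bash
cat > m.py <<'E'
from h import *
im=cv2.imread("pics/top0.png");c=imaging.calibration("top")
hsv=cv2.cvtColor(im,cv2.COLOR_BGR2HSV)
m=((hsv[...,1]<60)&(hsv[...,2]>140)).astype(np.uint8)
L=[]
for r0,r1 in((236,248),(270,286)):
    P=[]
    for u in range(330,396):
        w=np.clip(im[r0:r1,u,2].astype(float)-110,0,None)
        P.append(onz(c,u,(w*np.arange(r0,r1)).sum()/w.sum(),20)[:2])
    P=np.array(P);k=np.polyfit(P[:,1],P[:,0],1);L.append(k);print("rail x=k*y+b",k,np.std(P[:,0]-np.polyval(k,P[:,1])))
k=(L[0]+L[1])/2;ax=-np.array([k[0],1])/np.hypot(k[0],1);print("axis",ax,"gap c-c",(L[0][1]-L[1][1])*-ax[1])
f=lambda u,v,z:onz(c,190+(u+.5)/2.8-.5,220+(v+.5)/2.8-.5,z)[:2]
p1,p2=f(359,40,86),f(370,191,86);print("posts",p1,p2,np.linalg.norm(p1-p2),"perp axis check",(p1-p2)@ax)
y0=((p1+p2)/2)[1];o=np.array([np.polyval(k,y0),y0])+0
print("dock origin by rails",o,"by posts",(p1+p2)/2)
hc=[f(u,v,72) for u,v in((603,8),(740,3),(756,174),(617,185))]
h0=(hc[0]+hc[3])/2;print("housing front mid",h0,"in dock",(h0-o)@ax,(h0-o)@[-ax[1],ax[0]], "len",np.linalg.norm((hc[1]+hc[2])/2-h0),"w",np.linalg.norm(hc[0]-hc[3]))
cap=f(62,157,132);print("cap top",cap)
g=lambda u,v:onz(c,190+(u+.5)/4-.5,245+(v-238+.5)/4-.5,14)[:2]
a,b,d,e=g(242,266),g(277,346),g(90,442),g(44,330)
t=g(205,266);q=g(245,378)
n=(a+b)/2;back=(e+d)/2;x=(n-back);print("nose",n,"back",back,"len",np.linalg.norm(x),x/np.linalg.norm(x),"origin",n-75*x/np.linalg.norm(x),"side dirs",(t-e)/np.linalg.norm(t-e),(q-d)/np.linalg.norm(q-d))
E
python3 m.py
```

```text
rail x=k*y+b [-4.62141875e-02  5.58040678e+02] 0.10503165338109755
rail x=k*y+b [-4.66444331e-02  4.85098271e+02] 0.09786460998041524
axis [ 0.04637935 -0.9989239 ] gap c-c 72.86391328660838
posts [571.59358491  32.19112567] [470.01930298  27.66543472] 101.67505411133075 perp axis check 0.1901280789687307
dock origin by rails [520.17992492  29.92828019] by posts [520.80644394  29.92828019]
housing front mid [ 529.43580743 -140.28184846] in dock 170.4562471626961 1.351687518573858 len 98.13706113606403 w 121.89744207372664
cap top [496.96080866 227.4358757 ]
nose [524.25241467 157.94473679] back [485.71914827 256.32755409] len 105.65979065052753 [ 0.36469187 -0.93112826] origin [496.90052459 227.77935649] side dirs [ 0.35000976 -0.93674605] [ 0.36383892 -0.93146189]
```

Emit:
arm_command --commands '[[1,[0.01,-0.033,0.072],[-0.09,0,0]],[1,[0.02,-0.066,0.145],[-0.2,0,0]],[1,[0.03,-0.1,0.217],[-0.3,0,0]],[1,[0.04,-0.132,0.29],[-0.4,0,0]],[1,[0.05,-0.166,0.362],[-0.5,0,0]],[1,[0.06,-0.199,0.434],[-0.6,0,0]],[1,[0.07,-0.232,0.507],[-0.7,0,0]],[1,[0.085,-0.265,0.58],[-0.8,0,0]],[1,[0.095,-0.298,0.65],[-0.9,0,0]],[1,[0.104,-0.331,0.724],[-0.9,0,0]],[1,[0.104,-0.331,0.724],[-0.9,0,0]],[1,[0.104,-0.331,0.724],[-0.9,0,0]],[1,[0.104,-0.331,0.724],[-0.9,0,0]],[1,[0.104,-0.331,0.724],[-0.9,0,0]]]'

```text
t: 1.27
position: [496.1, 228.4, 250.6]
orientation: [[-0.001, -0.033, 0.999], [0.0, 0.999, 0.033], [-1.0, 0.0, -0.001]]
contact_force: [0.0, 0.6, 0.1]
opening: 88.5
```

```bash
python3 - <<'E'
from h import *
for i in range(2):
    s=robot.get_state();print(s["position"].round(1));c=imaging.calibration("wrist");im=imaging.read_camera("wrist")
print(proj(c,[[497,227.5,132],[497,227.5,0],[520.3,29.9,86]]).round(0), ray(c,280,210))
cv2.imwrite("pics/w0.png",im)
E
```

```text
[496.1 228.4 250.6]
[496.1 228.6 250.7]
[[282. 236.]
 [283. 190.]
 [ 28. 235.]] (array([425.38139661, 226.56107114, 333.79160412]), array([ 0.26389967, -0.0048572 , -0.96468694]))
```

View pics/w0.png

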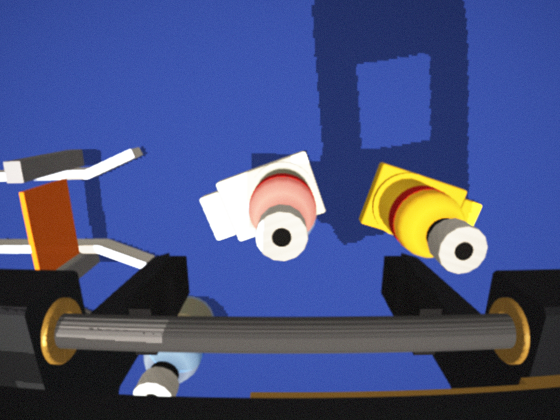

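The wrist view shows the cap dot at (282,237) against a predicted (282,236), so the measurements agree. The yellow decoy is clear of the fingers. I'll turn to the carrier's axis, descend and grip.

Emit:
arm_command --commands '[[1,[0.03,0,0],[-0.22,0,0]],[1,[0.06,0,0],[-0.45,0,0]],[1,[0.09,0,0],[-0.67,0,0]],[1,[0.12,0,0],[-0.67,0,0]],[1,[0.15,0,0],[-0.67,0,0]],[1,[0.167,0,0],[-0.67,0,0]],[1,[0.167,0,0],[-0.67,0,0]],[1,[0.167,0,0],[-0.67,0,0]],[0.3,[0.167,0,0],[-0.67,0,0]],[0.3,[0.167,0,0],[-0.67,0,0]],[0.3,[0.167,0,0],[-0.67,0,0]],[0.3,[0.167,0,0],[-0.67,0,0]],[0.3,[0.167,0,0],[-0.67,0,0]],[0.3,[0.167,0,0],[-0.67,0,0]]]'

```text
t: 2.53
position: [497.2, 227.4, 167.5]
orientation: [[0.0, -0.359, 0.933], [0.0, 0.933, 0.359], [-1.0, -0.0, 0.0]]
contact_force: [0.2, 0.5, 0.2]
opening: 50.3
```

Emit:
arm_command --commands '[[0,[0,0,0],[0,0,0]],[0,[0,0,0],[0,0,0]],[0,[0,0,0],[0,0,0]],[0,[0,0,0],[0,0,0]],[0,[0,0,0],[0,0,0]],[0,[0,0,0],[0,0,0]]]'

```text
t: 3.03
position: [497.0, 227.3, 167.2]
orientation: [[0.0, -0.359, 0.933], [-0.0, 0.933, 0.359], [-1.0, -0.0, -0.0]]
contact_force: [0.4, -0.1, 0.4]
opening: 30.9
```

Emit:
arm_command --commands '[[0,[0,-0.01,0],[0.06,0,0]],[0,[0,-0.02,-0.001],[0.13,0,0]],[0,[0,-0.03,-0.001],[0.2,0,0]],[0,[0,-0.04,-0.002],[0.26,0,0]],[0,[0,-0.05,-0.002],[0.32,0,0]],[0,[0,-0.06,-0.003],[0.39,0,0]],[0,[0,-0.07,-0.003],[0.45,0,0]],[0,[0,-0.08,-0.004],[0.52,0,0]],[0,[0,-0.09,-0.004],[0.58,0,0]],[0,[0,-0.101,-0.004],[0.642,0,0]],[0,[0,-0.101,-0.004],[0.642,0,0]],[0,[0,-0.101,-0.004],[0.642,0,0]]]'

```text
t: 4.03
position: [513.5, 179.1, 167.2]
orientation: [[0.0, -0.046, 0.999], [-0.0, 0.999, 0.046], [-1.0, -0.0, 0.0]]
contact_force: [1.3, 0.0, -1.7]
opening: 31.1
```

```bash
python3 - <<'E'
from h import *
s=robot.get_state();print(s["contact_force"],s["ft_torque"])
c=imaging.calibration("top");im=imaging.read_camera("top")
def P(d,l,z):
    a=np.array([0.0464,-0.9989]);n=np.array([0.9989,0.0464]);return [*(np.array([520.3,29.9])+d*a+l*n),z]
w=proj(c,[P(-75,22,14),P(-75,-22,14),P(-95,30,14),P(-95,-30,14),P(-182,30,14),P(-182,-30,14)]);print(w.round(1))
x=cv2.resize(im[225:310,200:360],None,fx=4.5,fy=4.5,interpolation=cv2.INTER_CUBIC)
for u,v in w: cv2.circle(x,(int((u+.5-200)*4.5),int((v+.5-225)*4.5)),2,(0,255,0),-1)
cv2.imwrite("pics/t1.png",x)
E
```

```text
[ 1.29863297  0.03067528 -1.68046905] [-0.00205006 -0.02064864 -0.01973674]
[[280.1 253.8]
 [281.6 275.6]
 [270.  250.6]
 [272.  280.3]
 [227.2 253.5]
 [229.  283.1]]
```

View pics/t1.png

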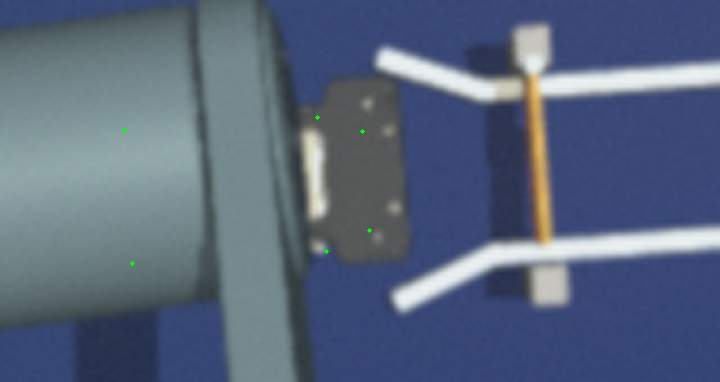

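The arm hides the carrier from the top camera, with only the gripper at the flare mouth visible. I'll check the yaw from the wrist camera.

```bash
cat >> h.py <<'E'
A=np.array([0.0464,-0.9989]);N=np.array([0.9989,0.0464]);O=np.array([520.3,29.9])
def D(d,l,z): return [*(O+d*A+l*N),z]
def shot(name,fn,d,box=None):
    c=imaging.calibration(name);im=imaging.read_camera(name)
    w=proj(c,[D(d+a,b,14) for a,b in((75,22),(75,-22),(55,30),(55,-30),(-32,30),(-32,-30))]+[D(e,l,20) for e in(-20,170) for l in(-32.5,32.5)])
    x0,y0,x1,y1=box or (0,0,560,420);f=min(780/(x1-x0),580/(y1-y0))
    x=cv2.resize(im[y0:y1,x0:x1],None,fx=f,fy=f,interpolation=cv2.INTER_CUBIC)
    for u,v in w: cv2.circle(x,(int((u+.5-x0)*f),int((v+.5-y0)*f)),2,(0,255,0),-1)
    cv2.imwrite(fn,x)
E
python3 - <<'E'
from h import *
shot("wrist","pics/w1.png",-149.5,(0,100,400,360))
E
```

```text
(no output)
```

View pics/w1.png

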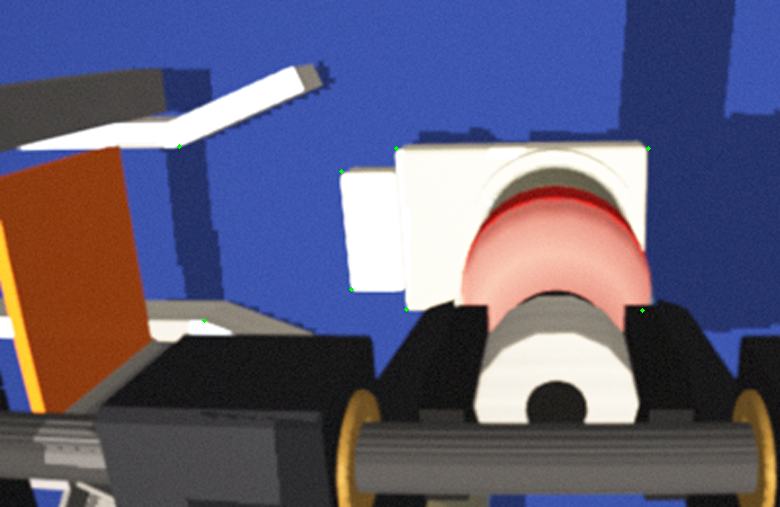

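Projected plate corners and the rail bend match the picture within about 1 mm. Sliding in.

Emit:
arm_command --commands '[[0,[0,-0.02,0],[0,0,0]],[0,[0,-0.04,0],[0,0,0]],[0,[0,-0.06,0],[0,0,0]],[0,[0,-0.08,0],[0,0,0]],[0,[0,-0.1,0],[0,0,0]],[0,[0,-0.115,0],[0,0,0]],[0,[0,-0.13,0],[0,0,0]],[0,[0,-0.14,0],[0,0,0]],[0,[0,-0.15,0],[0,0,0]],[0,[0,-0.16,0],[0,0,0]],[0,[0,-0.16,0],[0,0,0]]]'

```text
t: 5.05
position: [517.0, 98.9, 167.2]
orientation: [[-0.0, -0.046, 0.999], [-0.0, 0.999, 0.046], [-1.0, -0.0, -0.0]]
contact_force: [0.6, 0.1, -3.7]
opening: 31.0
```

Emit:
arm_command --commands '[[0,[0.001,-0.01,0],[0,0,0]],[0,[0.001,-0.02,0],[0,0,0]],[0,[0.001,-0.03,0],[0,0,0]],[0,[0.001,-0.04,0],[0,0,0]],[0,[0.001,-0.05,0],[0,0,0]],[0,[0.001,-0.06,0],[0,0,0]],[0,[0.001,-0.06,0],[0,0,0]]]'

```text
t: 5.63
position: [518.7, 68.6, 167.1]
orientation: [[0.001, -0.046, 0.999], [-0.001, 0.999, 0.046], [-1.0, -0.001, 0.001]]
contact_force: [0.4, -1.4, 4.1]
opening: 31.1
```

Emit:
arm_command --commands '[[0,[-0.0005,-0.01,0],[0,0,0]],[0,[-0.0005,-0.02,0],[0,0,0]],[0,[-0.0005,-0.03,0],[0,0,0]],[0,[-0.0005,-0.04,0],[0,0,0]],[0,[-0.0005,-0.05,0],[0,0,0]],[0,[-0.0005,-0.06,0],[0,0,0]],[0,[-0.0005,-0.07,0],[0,0,0]],[0,[-0.0005,-0.08,0],[0,0,0]],[0,[-0.0005,-0.09,0],[0,0,0]],[0,[-0.0005,-0.1,0],[0,0,0]],[0,[-0.0005,-0.1,0],[0,0,0]]]'

```text
t: 6.55
position: [520.3, 19.3, 167.0]
orientation: [[-0.001, -0.046, 0.999], [0.0, 0.999, 0.046], [-1.0, 0.001, -0.001]]
contact_force: [-1.7, 2.2, 5.0]
opening: 30.8
```

Emit:
arm_command --commands '[[0,[-0.0005,-0.01,0],[0,0,0]],[0,[-0.0005,-0.02,0],[0,0,0]],[0,[-0.0005,-0.03,0],[0,0,0]],[0,[-0.0005,-0.04,0],[0,0,0]],[0,[-0.0005,-0.05,0],[0,0,0]],[0,[-0.0005,-0.06,0],[0,0,0]],[0,[-0.0005,-0.07,0],[0,0,0]],[0,[-0.0005,-0.08,0],[0,0,0]],[0,[-0.0005,-0.09,0],[0,0,0]],[0,[-0.0005,-0.1,0],[0,0,0]],[0,[-0.0005,-0.1,0],[0,0,0]]]'

```text
t: 7.47
position: [522.3, -31.0, 167.1]
orientation: [[-0.002, -0.046, 0.999], [-0.0, 0.999, 0.046], [-1.0, -0.0, -0.002]]
contact_force: [-3.4, 0.3, 4.5]
opening: 30.4
```

Emit:
arm_command --commands '[[0,[0,-0.01,0],[0,0,0]],[0,[0,-0.02,0],[0,0,0]],[0,[0,-0.03,0],[0,0,0]],[0,[0,-0.04,0],[0,0,0]],[0,[0,-0.05,0],[0,0,0]],[0,[0,-0.06,0],[0,0,0]],[0,[0,-0.066,0],[0,0,0]],[0,[0,-0.066,0],[0,0,0]],[0,[0,-0.066,0],[0,0,0]]]'

```text
t: 8.22
position: [524.8, -63.9, 167.2]
orientation: [[0.001, -0.045, 0.999], [-0.001, 0.999, 0.045], [-1.0, -0.001, 0.001]]
contact_force: [-1.2, -1.7, 0.9]
opening: 30.4
```

```bash
python3 - <<'E'
from h import *
s=robot.get_state();p=s["position"][:2]-O;print(s["position"].round(2),"d",p@A,"l",p@N,s["contact_force"][:2]@A,s["contact_force"][:2]@N)
shot("wrist","pics/w2.png",93)
E
```

```text
[524.79 -63.93 167.2 ] d 93.93894185287444 l 0.1279472999895347 1.6233270973596046 -1.3068989287968824
```

View pics/w2.png

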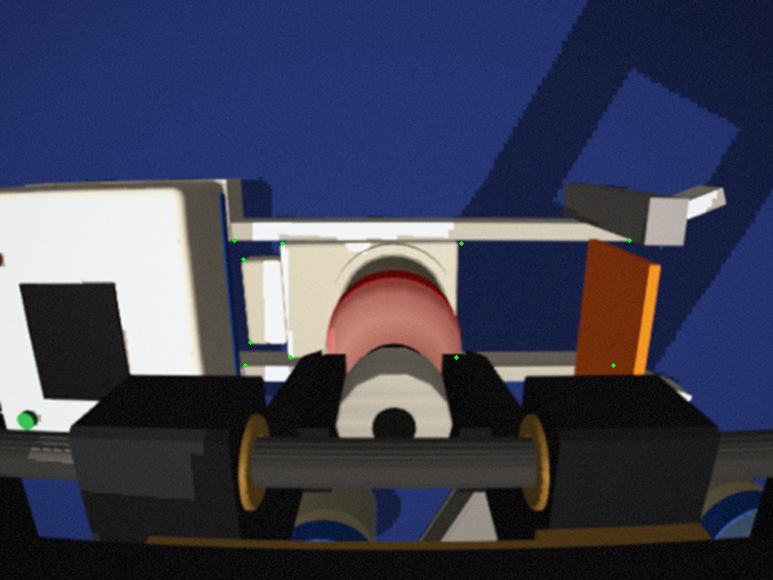

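The carrier is square between the rails with its nose just short of the slot, and the flap is behind the bottle. Now I'll feel for the catch in 1.5 mm steps.

Emit:
arm_command --commands '[[0,[0,-0.004,0],[0,0,0]],[0,[0,-0.008,0],[0,0,0]],[0,[0,-0.012,0],[0,0,0]],[0,[0,-0.014,0],[0,0,0]],[0,[0,-0.014,0],[0,0,0]],[0,[0,-0.014,0],[0,0,0]]]'

```text
t: 8.77
position: [524.8, -70.2, 167.1]
orientation: [[-0.0, -0.046, 0.999], [-0.0, 0.999, 0.046], [-1.0, -0.0, -0.0]]
contact_force: [-1.1, 0.2, -2.0]
opening: 30.7
```

Emit:
arm_command --commands '[[0,[0,-0.0015,0],[0,0,0]],[0,[0,-0.003,0],[0,0,0]],[0,[0,-0.003,0],[0,0,0]]]'

```text
t: 9.02
position: [524.8, -71.7, 167.1]
orientation: [[-0.0, -0.046, 0.999], [-0.0, 0.999, 0.046], [-1.0, -0.0, -0.0]]
contact_force: [-0.2, 0.3, -1.2]
opening: 31.0
```

Emit:
arm_command --commands '[[0,[0,-0.0015,0],[0,0,0]],[0,[0,-0.003,0],[0,0,0]],[0,[0,-0.003,0],[0,0,0]]]'

```text
t: 9.27
position: [524.9, -73.3, 167.1]
orientation: [[-0.0, -0.046, 0.999], [-0.0, 0.999, 0.046], [-1.0, -0.0, -0.0]]
contact_force: [-0.4, -0.6, -2.4]
opening: 31.0
```

Emit:
arm_command --commands '[[0,[0,-0.0015,0],[0,0,0]],[0,[0,-0.003,0],[0,0,0]],[0,[0,-0.003,0],[0,0,0]]]'

```text
t: 9.52
position: [525.0, -74.8, 167.2]
orientation: [[-0.0, -0.046, 0.999], [-0.0, 0.999, 0.046], [-1.0, -0.0, -0.0]]
contact_force: [-1.2, -0.2, -2.1]
opening: 30.8
```

Emit:
arm_command --commands '[[0,[0,-0.0015,0],[0,0,0]],[0,[0,-0.003,0],[0,0,0]],[0,[0,-0.003,0],[0,0,0]]]'

```text
t: 9.77
position: [525.1, -76.3, 167.2]
orientation: [[-0.0, -0.046, 0.999], [-0.0, 0.999, 0.046], [-1.0, -0.0, -0.0]]
contact_force: [0.7, 0.1, -2.8]
opening: 30.8
```

Emit:
arm_command --commands '[[0,[0,-0.0015,0],[0,0,0]],[0,[0,-0.003,0],[0,0,0]],[0,[0,-0.003,0],[0,0,0]]]'

```text
t: 10.02
position: [525.2, -77.8, 167.2]
orientation: [[-0.0, -0.046, 0.999], [-0.0, 0.999, 0.046], [-1.0, -0.0, -0.0]]
contact_force: [-0.6, -0.7, -1.7]
opening: 30.6
```

Emit:
arm_command --commands '[[0,[0,-0.0015,0],[0,0,0]],[0,[0,-0.003,0],[0,0,0]],[0,[0,-0.003,0],[0,0,0]]]'

```text
t: 10.27
position: [525.2, -79.3, 167.2]
orientation: [[-0.0, -0.046, 0.999], [-0.0, 0.999, 0.046], [-1.0, -0.0, -0.0]]
contact_force: [-0.2, 0.1, -2.7]
opening: 30.5
```

Emit:
arm_command --commands '[[0,[0,-0.0015,0],[0,0,0]],[0,[0,-0.003,0],[0,0,0]],[0,[0,-0.003,0],[0,0,0]]]'

```text
t: 10.52
position: [525.3, -80.8, 167.2]
orientation: [[-0.0, -0.046, 0.999], [-0.0, 0.999, 0.046], [-1.0, -0.0, -0.0]]
contact_force: [-0.8, -0.4, -3.0]
opening: 30.7
```

Emit:
arm_command --commands '[[0,[0,-0.0015,0],[0,0,0]],[0,[0,-0.003,0],[0,0,0]],[0,[0,-0.003,0],[0,0,0]]]'

```text
t: 10.77
position: [525.4, -82.3, 167.2]
orientation: [[-0.0, -0.046, 0.999], [-0.0, 0.999, 0.046], [-1.0, -0.0, -0.0]]
contact_force: [-0.6, 0.2, -2.5]
opening: 30.7
```

Emit:
arm_command --commands '[[0,[0,-0.0015,0],[0,0,0]],[0,[0,-0.003,0],[0,0,0]],[0,[0,-0.003,0],[0,0,0]]]'

```text
t: 11.02
position: [525.5, -83.8, 167.2]
orientation: [[0.0, -0.046, 0.999], [-0.0, 0.999, 0.046], [-1.0, -0.0, 0.0]]
contact_force: [-0.4, 0.4, -2.5]
opening: 30.5
```

Emit:
arm_command --commands '[[0,[0,-0.0015,0],[0,0,0]],[0,[0,-0.003,0],[0,0,0]],[0,[0,-0.003,0],[0,0,0]]]'

```text
t: 11.27
position: [525.5, -85.3, 167.2]
orientation: [[0.0, -0.046, 0.999], [-0.0, 0.999, 0.046], [-1.0, -0.0, 0.0]]
contact_force: [-0.0, -0.8, -1.9]
opening: 30.9
```

Emit:
arm_command --commands '[[0,[0,-0.0015,0],[0,0,0]],[0,[0,-0.003,0],[0,0,0]],[0,[0,-0.003,0],[0,0,0]]]'

```text
t: 11.52
position: [525.6, -86.8, 167.2]
orientation: [[0.0, -0.046, 0.999], [-0.0, 0.999, 0.046], [-1.0, -0.0, 0.0]]
contact_force: [-1.1, 0.1, -2.8]
opening: 30.7
```

Emit:
arm_command --commands '[[0,[0,-0.0015,0],[0,0,0]],[0,[0,-0.003,0],[0,0,0]],[0,[0,-0.003,0],[0,0,0]]]'

```text
t: 11.77
position: [525.7, -88.3, 167.2]
orientation: [[0.0, -0.046, 0.999], [-0.0, 0.999, 0.046], [-1.0, -0.0, 0.0]]
contact_force: [0.5, 0.1, -3.2]
opening: 30.5
```

Emit:
arm_command --commands '[[0,[0,-0.0015,0],[0,0,0]],[0,[0,-0.003,0],[0,0,0]],[0,[0,-0.003,0],[0,0,0]]]'

```text
t: 12.02
position: [525.7, -89.8, 167.2]
orientation: [[0.0, -0.046, 0.999], [-0.0, 0.999, 0.046], [-1.0, -0.0, 0.0]]
contact_force: [-0.2, -0.4, -2.8]
opening: 31.2
```

Emit:
arm_command --commands '[[0,[0,-0.0015,0],[0,0,0]],[0,[0,-0.003,0],[0,0,0]],[0,[0,-0.003,0],[0,0,0]]]'

```text
t: 12.27
position: [525.8, -91.3, 167.2]
orientation: [[-0.0, -0.046, 0.999], [-0.0, 0.999, 0.046], [-1.0, -0.0, -0.0]]
contact_force: [-0.3, 1.0, -3.1]
opening: 30.5
```

Emit:
arm_command --commands '[[0,[0,-0.0015,0],[0,0,0]],[0,[0,-0.003,0],[0,0,0]],[0,[0,-0.003,0],[0,0,0]]]'

```text
t: 12.52
position: [525.9, -92.8, 167.2]
orientation: [[0.0, -0.046, 0.999], [-0.0, 0.999, 0.046], [-1.0, -0.0, 0.0]]
contact_force: [-0.2, -0.0, -2.8]
opening: 30.9
```

Emit:
arm_command --commands '[[0,[0,-0.0015,0],[0,0,0]],[0,[0,-0.003,0],[0,0,0]],[0,[0,-0.003,0],[0,0,0]]]'

```text
t: 12.77
position: [525.9, -94.3, 167.2]
orientation: [[0.0, -0.046, 0.999], [-0.0, 0.999, 0.046], [-1.0, -0.0, 0.0]]
contact_force: [-0.1, 0.5, -2.7]
opening: 31.0
```

Emit:
arm_command --commands '[[0,[0,-0.0015,0],[0,0,0]],[0,[0,-0.003,0],[0,0,0]],[0,[0,-0.003,0],[0,0,0]]]'

```text
t: 13.02
position: [526.0, -95.7, 167.2]
orientation: [[-0.0, -0.046, 0.999], [0.0, 0.999, 0.046], [-1.0, 0.0, -0.0]]
contact_force: [-0.2, 0.3, -3.1]
opening: 30.4
```

Emit:
arm_command --commands '[[0,[0,-0.0015,0],[0,0,0]],[0,[0,-0.003,0],[0,0,0]],[0,[0,-0.003,0],[0,0,0]]]'

```text
t: 13.27
position: [526.1, -96.7, 167.4]
orientation: [[0.0, -0.046, 0.999], [0.001, 0.999, 0.046], [-1.0, 0.001, 0.0]]
contact_force: [0.4, 3.3, 0.0]
opening: 31.0
```

Emit:
arm_command --commands '[[0,[0,-0.002,0],[0,0,0]],[0,[0,-0.002,0],[0,0,0]],[0,[0,-0.002,0],[0,0,0]]]'

```text
t: 13.52
position: [526.2, -97.8, 167.4]
orientation: [[0.0, -0.046, 0.999], [0.001, 0.999, 0.046], [-1.0, 0.001, 0.0]]
contact_force: [-0.0, 5.6, 0.9]
opening: 30.8
```

Emit:
arm_command --commands '[[0,[0,-0.002,0],[0,0,0]],[0,[0,-0.002,0],[0,0,0]],[0,[0,-0.002,0],[0,0,0]]]'

```text
t: 13.77
position: [526.3, -98.9, 167.4]
orientation: [[0.0, -0.046, 0.999], [0.0, 0.999, 0.046], [-1.0, 0.0, 0.0]]
contact_force: [0.4, 5.5, 1.7]
opening: 30.5
```

Emit:
arm_command --commands '[[0,[0,-0.0015,0],[0,0,0]],[0,[0,-0.003,0],[0,0,0]],[0,[0,-0.0044,0],[0,0,0]],[0,[0,-0.0044,0],[0,0,0]]]'

```text
t: 14.1
position: [526.4, -101.2, 167.4]
orientation: [[0.0, -0.046, 0.999], [0.0, 0.999, 0.046], [-1.0, 0.0, 0.0]]
contact_force: [0.1, 5.4, 1.0]
opening: 30.9
```

Emit:
arm_command --commands '[[0,[0,-0.0015,0],[0,0,0]],[0,[0,-0.003,0],[0,0,0]],[0,[0,-0.0044,0],[0,0,0]],[0,[0,-0.0044,0],[0,0,0]]]'

```text
t: 14.43
position: [526.4, -103.5, 167.4]
orientation: [[0.0, -0.046, 0.999], [0.0, 0.999, 0.046], [-1.0, 0.0, 0.0]]
contact_force: [0.4, 5.1, 1.3]
opening: 30.7
```

```bash
python3 - <<'E'
from h import *
s=robot.get_state();p=s["position"][:2]-O;print(s["position"].round(2),"d",p@A,"l",p@N,s["contact_force"],s["ft_torque"])
shot("wrist","pics/w3.png",p@A)
E
```

```text
[ 526.45 -103.47  167.35] d 133.51327584148052 l -0.050334469449058394 [0.39167697 5.12001429 1.34014254] [ 1.09023423  0.00800458 -0.04410156]
```

View pics/w3.png

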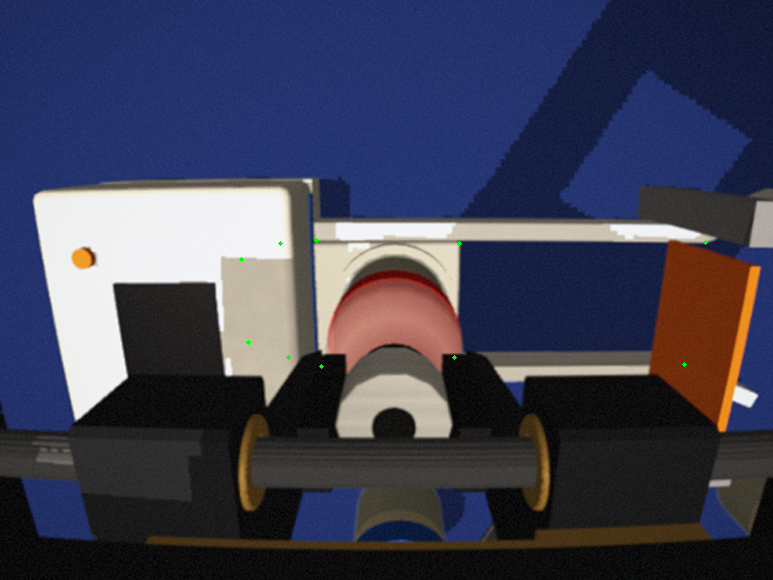

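The cap has not slipped in the grip: it is at (394,428) against (394,427) before. The flap is shut and the force held a 5 N plateau for about 6 mm. I'll unload slightly, release and lift.

Emit:
arm_command --commands '[[0,[0,0.0012,0],[0,0,0]],[0,[0,0.0012,0],[0,0,0]],[0.6,[0,0.0012,0],[0,0,0]],[0.6,[0,0.0012,0],[0,0,0]],[0.6,[0,0.0012,0],[0,0,0]],[0.6,[0,0.0012,0],[0,0,0]],[0.6,[0,0.0012,0],[0,0,0]],[0.6,[0,0.0012,0],[0,0,0]]]'

```text
t: 15.15
position: [526.4, -103.2, 167.3]
orientation: [[0.0, -0.046, 0.999], [-0.0, 0.999, 0.046], [-1.0, -0.0, 0.0]]
contact_force: [-0.0, -0.8, -0.0]
opening: 52.7
```

Emit:
arm_command --commands '[[0.6,[-0.02,0,0],[0,0,0]],[0.6,[-0.05,0,0],[0,0,0]],[0.6,[-0.1,0,0],[0,0,0]],[0.6,[-0.15,0,0],[0,0,0]],[0.6,[-0.2,0,0],[0,0,0]],[0.6,[-0.2,0,-0.08],[0,0,0]],[0.6,[-0.2,0,-0.16],[0,0,0]],[0.6,[-0.2,0,-0.24],[0,0,0]],[0.6,[-0.2,0,-0.24],[0,0,0]],[0.6,[-0.2,0,-0.24],[0,0,0]],[0.6,[-0.2,0,-0.24],[0,0,0]]]'

```text
t: 16.07
position: [407.2, -109.0, 268.5]
orientation: [[0.003, -0.046, 0.999], [-0.001, 0.999, 0.046], [-1.0, -0.002, 0.003]]
contact_force: [0.6, -0.4, -0.2]
opening: 52.9
```

```bash
python3 - <<'E'
from h import *
c=imaging.calibration("top");im=imaging.read_camera("top");s2=imaging.read_camera("scene")
print("cap top pred",proj(c,[D(133,0,132)]),"flap/posts",proj(c,[D(0,42,82),D(0,-32,82)]))
a=cv2.resize(im[150:310,240:480],(780,520),interpolation=cv2.INTER_CUBIC)
cv2.imwrite("pics/t4.png",a)
cv2.imwrite("pics/s4.png",cv2.resize(s2[130:280,120:330],(780,557),interpolation=cv2.INTER_CUBIC))
E
```

```text
cap top pred [[394.41685326 254.91895116]] flap/posts [[318.11610719 239.03651198]
 [321.04088778 278.11368867]]
```

View pics/t4.png

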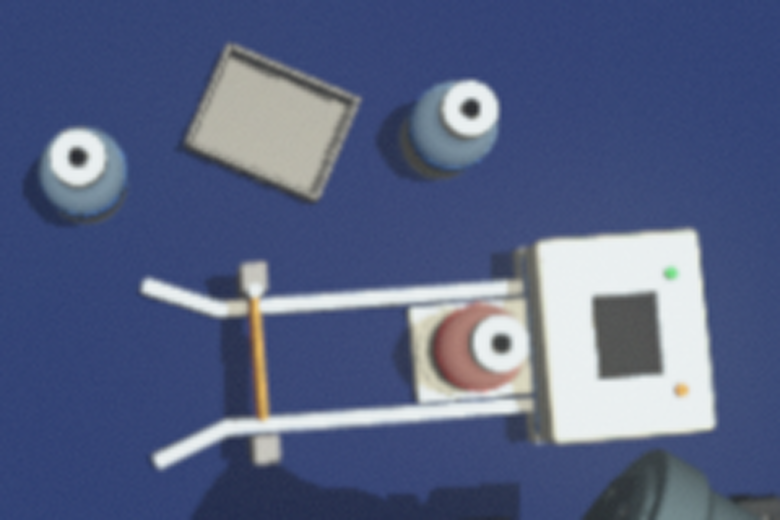

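View pics/s4.png

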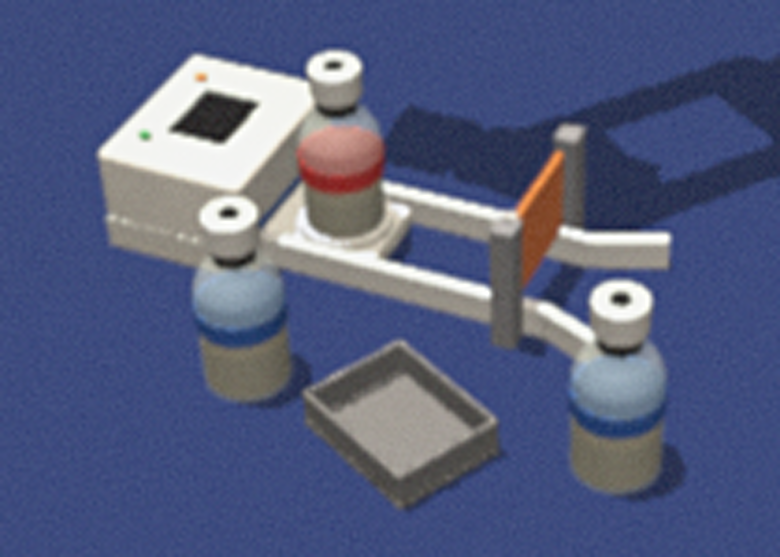

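The cap is at (393.8,255.3) against a predicted (394.4,254.9). The carrier is upright, the flap is shut and the bystanders haven't moved. Handing in.

```bash
python3 -c "
from workcell import job
print(job.hand_in())"
```

```text
the job is handed in; nothing more can be done
None
```

The carrier is in the dock with the catch pressed in by about 6 mm, and I handed the job in. The last arm reading was at t ≈ 16 s; no verdict was reported.

- **Slide:** I gripped the cap, turned the carrier onto the dock's axis and slid it along the rails so the bottle pushed the flap open. The largest force the wrist read after any of these moves was about 5 N. I had no direct reading of the flap angle as the bottle went through.
- **Catch:** I felt forward in 1.5 mm steps and met the catch with the bottle axis at about dock x 126 mm. Pressing then held a steady force of about 5.5 N. I pressed about 6 mm from there. That depth comes from tool travel, since the catch can't be seen, and is uncertain by about 0.7 mm because the grip gives a little.
- **Last checks:** After the release and retreat, the top view put the cap within 1 pixel (under 2 mm) of the expected spot, at about dock x 132–133 mm. The carrier stands upright and looks flat between the rails, and the flap is shut. The blue-labelled bottles and the tray show no visible movement, judged by eye only.
- **Disagreements:** No check failed. The vertical force wandered between about -4 and +5 N during the slide, because a height change of half a millimetre shifts it by nearly 8 N. I corrected the height in small steps.

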